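# Uncap a filtration station and snap a funnel on

## Robot

A 6-joint arm with a two-finger parallel gripper is mounted at the origin on the work surface. World frame = base frame: x ahead of the robot, y to its left, z up, the work surface at z = 0. Lengths are in m, angles in rad, forces in N, time in s.
With the tool pointing down it reaches from about 0.25 to 0.8 m from the base axis. Payload 3.9 kg.
Tool frame: the origin (TCP) lies on the centre line of the jaws, within the pads' length; the fingertips stand 25 mm ahead of it and the grasp point (between the pads) lies 6 mm ahead of it (tcp_to_tips is the distance from the TCP to the fingertips, in m); z points along the fingers, y is the line along which they close (so a half turn about z gives the same grasp; the last joint's range is limited). The gripper opens to 85 mm and grips with 20 to 120 N. Pads are 22 mm wide; open, the fingers measure 114 mm over their backs; the gripper's body (76 mm by 85 mm) begins 54 mm behind the grasp point. The pads swing forward as they close: fully open they stand 13 mm farther back than shut.
Start: joints at [-1.161, 0.26, -0.138, 1.173, 0, 1.571], TCP at [0.209, -0.482, 0.256] pointing down, gripper open.
Joint ranges: [-2.78, 2.78], [-0.83, 1.72], [-1.28, 1.37], [-1.9, 2.12], [-1.57, 1.48], [-3.14, 3.14]. Speed limits (rad/s): [2.57, 2.57, 3.14, 3.14, 3.14, 3.14].

## Interface

Orientations are given as [roll, pitch, yaw] about the fixed x, y, z axes, in that order (R = Rz(yaw) Ry(pitch) Rx(roll)).
In Python, from workcell import * gives the robot as it stands.
- The arm moves only by the tool carry_out, never from a script. Its argument "series" is a list that holds one entry, the list of rows, each a list of 4 numbers: the shift along the tool's x, y, z in cm, then the turn about the tool's z in degrees. In form: [[[tx, ty, tz, turn], ...]]. A call has exactly 5 rows; each row shifts and turns the commanded pose from where the row before left it, along the tool's axes as they then stand; what a row does not reach is not made up. A row lasts 1/10 s, in which the tool goes at most 50 mm and 8.59 degrees, less where a joint would pass 70% of its speed; a pose out of reach is approached as far as the arm can. A call with a gripper value outside its range is refused whole. "fingers" is the closure, from -1 (fully open) to 1 (shut), set as the call begins (left out, the last holds). The fingers move at their own pace and stop on an object; "grip_force" is the grip in N (left out, the last holds). Time passes only in rows, so rows that do not move let the fingers close, or fill a call up. It gives the time, the measured TCP pose, the force, the opening and the grip force at its end, in the units of the state.
- sense(): the state, without advancing time (a new reading comes with each control period).
- camera(name): name is "scene" or "top" or "wrist"; returns a dict with "img" (384x512x3 uint8, blue, green, red), "depth" (384x512 float32, m along the optical axis (not along the pixel's ray), 0 where there is no reading), "intrinsics" (3x3 intrinsics, pixels), "rvec" (rotation vector, rad) and "tvec" (3), from world to camera coordinates, as OpenCV has them. Camera axes: x right, y down, z forward; pixel columns grow to the right and rows downward; lengths in m; the calibration is good to about 2 mm. A picture is of the moment at which its call begins.
- sign_off(): hands the job in; it is judged then, once.
The state is a dict: "time_s": time; "joint_pos": joint angles; "joint_velocities": joint speeds; "joint_torque": joint torques, N m; "eef_pos": TCP position; "tcp_rot": TCP orientation; "contact_force": force on the tool from outside, world axes, zero at the start; "moment": the same for the moment, N m; "finger_gap": finger opening in m; "gripper_force": force on a finger pad.
Only numpy, scipy, OpenCV 4.12 (cv2) and the standard library are available. Lean on these libraries where they do the work, as an engineer would, in place of code of your own. Each camera call takes 0.05 s, during which the arm holds its last target. There are 200 camera calls.

## Task

One station of the filtration manifold is still closed by its blanking cap: turn the cap anticlockwise by its red bar until it comes free, lift it out and stand it in the steel tray. Then set the loose filter funnel upright on that station and press it straight down until it snaps in under both orange catches, fully home on its seat. Finish while still pressing the funnel firmly down with the gripper - do not let up or let go, the vacuum is opened next - and leave everything else on the bench where it is.

Things in the scene. Friction and masses are not known exactly. Their poses are not given: they have to be found in the camera images.
- funnel: loose filter funnel to be fitted, the only one standing on the bench: round, 94 mm tall, about 70 g. Origin: centre of its underside, z up. White base: 44 mm across below, a snap rim 50 mm across at 5 to 6.5 mm up, 45 mm at 7.7 mm, then a neck 40 mm across up to 22 mm. Any yaw will do
- funnel_lid (a point): centre of the top of the loose funnel's blue lid, 94 mm above its underside. Lid (12 mm tall, closed, fixed) and milky body are flush, 56 mm in diameter from 30 to 94 mm above the underside, solid: grip round them or press on the lid
- cap: blanking cap locked on the empty station, about 110 g: steel disc 42 mm across, 5 mm thick, with two lugs (10 mm wide, 5 mm thick, tips 32 mm from the axis) along its +x and -x axes; above it a black hub 36 mm across up to 16 mm, topped by the red bar grip. Origin: centre of the underside, z up
- cap_bar (a point): centre of the top of the cap's red bar grip, 44 mm above the cap's underside. The bar is 36 mm long (along the cap's x axis, the line of the lugs), 12 mm wide and 28 mm tall
- head_seat (a point): seat of the capped station: centre of the flat top (80 mm across) of its steel head, 104 mm above the bench. The cap's underside rests on it now, the funnel's must in the end. z up; x: line through the two steel bayonet brackets; y: line through the two orange catches. Brackets, catches and their grey cheeks leave a round opening 53 mm across that guides the funnel's 50 mm rim
- head: the capped station's head. Origin: centre of its foot on the bar, 34 mm below the seat; axes as the seat. Locked, the cap's lugs lie along x under the bracket roofs (1.5 mm gap; tops 10 mm above the seat), legs stop it clockwise. Anticlockwise from above, the lugs are clear from 27 degrees off x and stop against the grey cheeks at about 52; between 33 and 48 the cap lifts straight out
- catch0 (a joint): orange sprung catch on the seat's +y side: outward travel (m), 0 at rest, at most 0.005. Stands 20 mm above the seat, 22 to 39 mm from the axis. The rim meets the noses about 10 mm above home; both together take about 7 to 15 N of push; the force drops suddenly some 4 to 5 mm above home as the noses close over the rim, then only the hard seat resists
- catch1 (a joint): the same catch on the seat's -y side
- manifold: the stainless filtration manifold: bar 440 mm long (along y), 50 mm deep, its top 70 mm above the bench, with three stations 150 mm apart and a blue stopcock in front of each, reaching 44 mm from the bar's middle line. Origin: on the bench under the bar's middle. Fixed
- fitted1: a station that already has its funnel: the same head and funnel, together 128 mm tall above the bar, 80 mm across at the foot. Origin: centre of its foot, on the bar. Fixed; leave it alone
- fitted2: the other station that already has its funnel, the same
- tray: low open stainless tray, 140 mm (x) by 180 mm (y), walls 3 mm thick and 16 mm high, floor 3 mm thick. Origin: centre of its underside, on the bench. Fixed
- dishes: stack of three culture dishes, 94 mm across, 42 mm tall. Origin: centre of the underside
- forceps: steel forceps lying flat, 125 mm long (x), about 22 mm wide, 8 mm high. Origin: middle of the underside
- timer: white bench timer, 60 x 60 x 18 mm, lying flat. Origin: centre of the underside
- bottle_amber: amber screw-cap bottle, 70 mm across, 135 mm tall, blue cap, on the bench at the right. Origin: centre of the underside
- bottle_clear: clear screw-cap bottle, 70 mm across, 135 mm tall, blue cap, on the bench at the left. Origin: centre of the underside
- beaker: small glass beaker, 70 mm across, 85 mm tall, on the bench at the right. Origin: centre of the underside
Not all that is in view belongs to the job. What is shaped like the cap but purple is not meant.

How it is judged:
On the way, in this order (a step that is already met when the one before it is completed fails the run):
1. the cap is turned free and lifted clear of the station (z of cap in the frame of head_seat above 0.025 m), for 0.1 s.
2. the cap stands in the steel tray, let go (x of cap in the frame of tray between -0.05 and 0.05 m and y of cap in the frame of tray between -0.07 and 0.07 m and z of cap in the frame of tray below 0.008 m and angle between cap's own z axis and vertical below 0.15 rad and contact force between the fingers and cap below 0.3 N), for 0.2 s.
3. the funnel has snapped home on the seat under both catches (z of funnel in the frame of head_seat below 0.002 m and horizontal distance between funnel and head_seat below 0.004 m and angle between funnel's own z axis and vertical below 0.06 rad and value of joint each of catch0, catch1 below 0.0012 m), for 0.1 s.
At the end, for the whole second after the job is handed in: Funnel home: within 2 mm of the seat in height, 4 mm sideways, 0.06 rad of upright, both catches back within 1.2 mm of rest, and pressed onto the head by the fingers with over 5 N; the cap stands upright (0.15 rad) on the tray's floor, let go (all of step 2 and all of step 3 and contact force between funnel and head above 5 N and contact force between the fingers and funnel above 2 N and linear speed of funnel below 0.02 m/s); the arm keeps its last pose, push and grip.
It fails at once if something standing or lying on the bench besides the cap and the funnel is knocked over or pushed more than 40 mm (distance of any of dishes, forceps, timer, bottle_amber, bottle_clear, beaker from where it was at the start of the episode above 0.04 m or angle between any of dishes, forceps, timer, bottle_amber, bottle_clear, beaker's own z axis and vertical above 0.5 rad).
It also fails if it takes over 69 s, if anything falls off the work surface, if the arm or the gripper's body presses on something with over 40 N, if the wrist force passes 120 N, or if a joint passes its speed limit or range.

## Working session

There is one attempt and no reset: what is moved stays moved. The work goes in short steps, Python scripts to look and compute and a tool call to move; the robot and the scene stay as the last step left them, time stands still between calls to the robot, and variables do not carry over. Pictures are saved under pics/ and viewed, at most 10 in all, crops included, and the job is handed in when it is done.

Besides the shell and the picture viewer there is one more tool, called after "Emit:" as name(argument=value, ...), one argument or row to a line, values as JSON. carry_out: Moves the arm, as the interface text tells. Its arguments: {"type":"object","properties":{"series":{"type":"array","items":{"type":"array","items":{"type":"array","items":{"type":"number"}}}},"fingers":{"type":"number"},"grip_force":{"type":"number"}},"required":["series"]}

```bash
ls; mkdir -p pics
cat > h.py <<'E'
from workcell import *
import numpy as np, cv2
def save(c,n): cv2.imwrite('pics/'+n,c['img'])
def ray(c,u,v):
    R=cv2.Rodrigues(np.array(c['rvec'],float))[0]; t=np.array(c['tvec'],float).ravel()
    K=np.array(c['intrinsics']); d=R.T@(np.linalg.inv(K)@[u,v,1.]); return -R.T@t,d
def onz(c,u,v,z):
    o,d=ray(c,u,v); return o+d*(z-o[2])/d[2]
def cloud(c):
    R=cv2.Rodrigues(np.array(c['rvec'],float))[0]; t=np.array(c['tvec'],float).ravel()
    K=np.array(c['intrinsics']); D=c['depth']; v,u=np.mgrid[:D.shape[0],:D.shape[1]]
    P=np.stack([(u-K[0,2])/K[0,0]*D,(v-K[1,2])/K[1,1]*D,D],-1)
    return (P-t)@R
E
python3 - <<'E'
from h import *
import pickle
s=sense(); print({k:np.round(v,3) for k,v in s.items()})
d={n:camera(n) for n in ("scene","top","wrist")}
pickle.dump(d,open('c0.pkl','wb'))
for n in d: print(n,np.round(onz(d[n],256,192,0),3),np.round(ray(d[n],256,192)[0],3))
cv2.imwrite('pics/a.png',cv2.resize(np.hstack([d['scene']['img'],d['top']['img']]),(800,300),interpolation=cv2.INTER_AREA))
save(d['top'],'top.png'); save(d['scene'],'scene.png')
E
```

```text
pics
{'time_s': np.float64(0.0), 'joint_pos': array([-1.161,  0.261, -0.139,  1.173,  0.   ,  1.571]), 'joint_velocities': array([0.001, 0.001, 0.   , 0.001, 0.   , 0.   ]), 'joint_torque': array([ 1.0000e-03, -4.0568e+01,  2.5392e+01,  1.9000e-02,  0.0000e+00,
        0.0000e+00]), 'eef_pos': array([ 0.209, -0.481,  0.255]), 'tcp_rot': array([-3.14, -0.  ,  0.41]), 'contact_force': array([-0.62 ,  0.169,  0.25 ]), 'moment': array([ 0.022, -0.016, -0.007]), 'gripper_force': np.float64(0.0), 'finger_gap': np.float64(0.085)}
scene [ 0.54  -0.094  0.   ] [1.066 0.698 0.737]
top [0.619 0.005 0.   ] [ 0.378 -0.005  1.361]
wrist [ 0.162 -0.496  0.   ] [ 0.281 -0.451  0.373]
```

View pics/top.png

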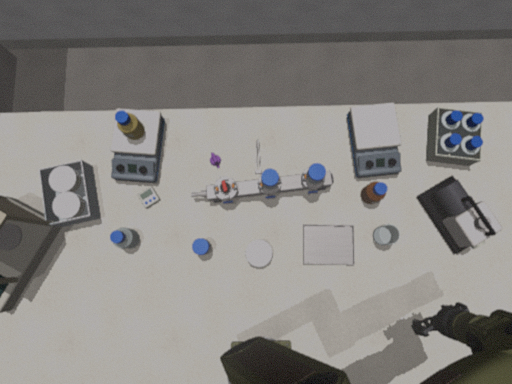

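View pics/scene.png

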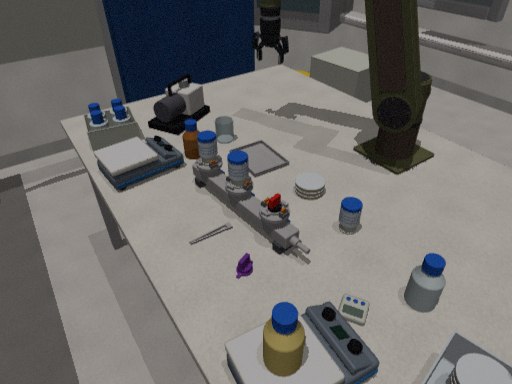

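The top view (up = +x, left = +y) shows the red-barred cap at (225,187) and the fitted funnels at (270,178) and (316,173). The purple decoy is at (215,159) and the tray at (328,244).

Candidates for the loose funnel are the blue tops at (201,246), (122,238) and (375,190). Only (201,246), scene (350,213), is a full-width lid standing on the bench; the other two are bottles with necks. The cap is the red one, not the purple one. I'll confirm both with a crop and measure.

Run:
```python
from h import *
import pickle
d=pickle.load(open('c0.pkl','rb'))
t,s=d['top'],d['scene']
a=cv2.resize(t['img'][145:270,185:355],None,fx=4,fy=4,interpolation=cv2.INTER_CUBIC)[:500,:680]
b=cv2.resize(s['img'][180:250,240:370],(400,215),interpolation=cv2.INTER_CUBIC)
cv2.imwrite('pics/crop.png',cv2.resize(a,(680,500)))
def cents(c,m,mn=6):
    n,l,st,ce=cv2.connectedComponentsWithStats(m.astype(np.uint8)); return [(ce[i].round(1),st[i,4]) for i in range(1,n) if st[i,4]>=mn],l
for n in ('top','scene'):
    c=d[n]; h=cv2.cvtColor(c['img'],cv2.COLOR_BGR2HSV); H,S,V=cv2.split(h)
    red=((H<5)|(H>174))&(S>170)&(V>90); blue=(H>105)&(H<125)&(S>150)&(V>90); org=(H>5)&(H<18)&(S>170)&(V>120)
    C=cloud(c)
    for nm,m in (('red',red),('blue',blue),('org',org)):
        ce,l=cents(c,m)
        for k,(p,A) in enumerate(ce):
            if A>4000: continue
            print(n,nm,p,A,np.round(C[int(round(p[1])),int(round(p[0]))],3))
```

```text
top blue [455.9 115.7] 93 [ 0.845 -0.688  0.127]
top blue [121.5 117. ] 106 [0.832 0.424 0.218]
top blue [476.7 118.2] 85 [ 0.835 -0.757  0.131]
top blue [455.1 138.8] 95 [ 0.764 -0.677  0.125]
top blue [475.9 141.4] 94 [ 0.754 -0.745  0.129]
top blue [380.8 187.7] 49 [ 0.598 -0.408  0.136]
top blue [113.8 236.6] 32 [0.458 0.466 0.133]
scene red [274.1 197.4] 39 [0.621 0.109 0.149]
scene blue [115.5 100.5] 31 [ 0.751 -0.751  0.131]
scene blue [ 92.9 104.9] 36 [ 0.837 -0.758  0.131]
scene blue [118.1 107.5] 46 [ 0.767 -0.677  0.13 ]
scene blue [ 94.8 111.9] 47 [ 0.847 -0.696  0.129]
scene blue [189.9 121.5] 57 [ 0.601 -0.406  0.136]
scene blue [205.9 135.1] 134 [ 0.648 -0.189  0.198]
scene blue [237.1 155.9] 180 [ 0.634 -0.041  0.197]
scene blue [351.5 203.5] 212 [0.427 0.197 0.093]
scene blue [434.7 260.5] 225 [0.46  0.458 0.134]
scene blue [348.2 298. ] 10 [0.604 0.371 0.02 ]
scene blue [355.4 300.8] 8 [0.597 0.386 0.021]
scene blue [284.5 313.3] 466 [0.836 0.425 0.22 ]
scene blue [362.3 302.9] 9 [0.587 0.398 0.019]
scene org [266.9 200. ] 8 [0.624 0.083 0.124]
scene org [282.3 209. ] 7 [0.614 0.134 0.124]
```

View pics/crop.png

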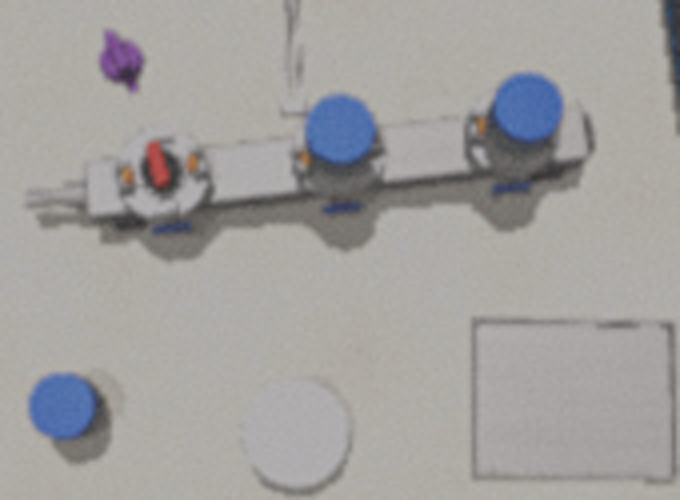

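The enlarged crop confirms the red bar at crop (159,165), sitting between two orange catches on the empty head. The loose funnel's lid is the lone blue disc at (64,405), the dishes are at (297,433) and the tray is at (573,400). Next I'll measure these precisely.

Run:
```python
from h import *
import pickle
d=pickle.load(open('c0.pkl','rb'))
t,s=d['top'],d['scene']
h=cv2.cvtColor(t['img'],cv2.COLOR_BGR2HSV); H,S,V=cv2.split(h)
def comps(m,x0,y0,x1,y1):
    w=np.zeros_like(m); w[y0:y1,x0:x1]=m[y0:y1,x0:x1]; n,l,st,ce=cv2.connectedComponentsWithStats(w.astype(np.uint8)); return [(ce[i],st[i,4],l==i) for i in range(1,n) if st[i,4]>=4]
bl=(H>100)&(H<128)&(S>100)
for nm,box,z in (('funnel',(185,230,220,265),.094),('fit',(255,165,285,195),.198),('fit',(303,160,333,183),.198)):
    for p,A,m in comps(bl,*box):
        if A<50: continue
        (cx,cy),r=cv2.minEnclosingCircle(np.argwhere(m)[:,::-1].astype(np.float32)); print(nm,p.round(1),A,round(r,1),(cx,cy),np.round(onz(t,p[0],p[1],z),4))
C=cloud(t)
for nm,m,z in (('red',((H<8)|(H>170))&(S>110),.148),('org',(H>5)&(H<22)&(S>80),.124)):
    for p,A,mm in comps(m,205,165,248,205):
        q=np.argwhere(mm)[:,::-1].astype(float); W=np.array([onz(t,u,v,z) for u,v in q])[:,:2]
        e=np.linalg.svd(W-W.mean(0))[2][0]; print(nm,p.round(1),A,np.round(onz(t,p[0],p[1],z),4),'yaw',np.degrees(np.arctan2(e[1],e[0])).round(1), W.min(0).round(3),W.max(0).round(3))
# scene red/org on plane, loose
hs=cv2.cvtColor(s['img'],cv2.COLOR_BGR2HSV); H2,S2,V2=cv2.split(hs)
for p,A,m in comps(((H2<8)|(H2>170))&(S2>130),250,180,310,230): print('scene red',p.round(1),A, np.round(C.shape,0)[0], np.round(cloud(s)[m].mean(0),4),cloud(s)[m][:,2].max().round(3))
# manifold line from top by depth: points z 0.065..0.075
# manifold bar top
m=(C[...,2]>.066)&(C[...,2]<.074)&(C[...,0]>.5)&(C[...,0]<.75)&(abs(C[...,1])<.32)
P=C[m][:,:2]; r=cv2.minAreaRect(P.astype(np.float32)); print('bar',m.sum(),np.round(P.mean(0),4),r)
e=np.linalg.svd(P-P.mean(0),full_matrices=False)[2][0]; print(np.degrees(np.arctan2(e[1],e[0])))
# tray
m=(C[...,2]>.010)&(C[...,2]<.022)&(C[...,0]>.33)&(C[...,0]<.52)&(C[...,1]<-.08)&(C[...,1]>-.33)
P=C[m][:,:2]; print('tray',m.sum(),cv2.minAreaRect(P.astype(np.float32)))
# capped head by height .100-.108
m=(C[...,2]>.098)&(C[...,2]<.128)&(C[...,0]>.55)&(C[...,0]<.7)&(C[...,1]<.16)&(C[...,1]>.05)
P=C[m][:,:2]; print('head',m.sum(),cv2.minEnclosingCircle(P.astype(np.float32)),P.mean(0))
# obstacles
for nm,u,v in (('dish',259,253),('beaker',383,236),('amber',374,192)): print(nm,C[v,u].round(3))
```

```text
funnel [200.4 246.3] 201 7.9 (200.5, 246.5) [0.4233 0.1926 0.094 ]
fit [269.6 177.3] 222 8.5 (269.4705810546875, 177.41175842285156) [ 0.6294 -0.0402  0.198 ]
fit [316.5 171.8] 223 8.5 (316.43878173828125, 171.79931640625) [ 0.6439 -0.1885  0.198 ]
red [223.9 185.9] 41 [0.6151 0.1082 0.148 ] yaw -167.6 [0.598 0.101] [0.632 0.114]
org [232.5 185.5] 8 [0.6205 0.0818 0.124 ] yaw 179.6 [0.615 0.08 ] [0.626 0.084]
org [216.5 188.5] 8 [0.6116 0.1351 0.124 ] yaw -179.9 [0.606 0.133] [0.617 0.137]
scene red [273.9 201.2] 138 384 [0.6195 0.1072 0.1337] 0.149
bar 696 [ 0.6305 -0.0344] ((0.6327808499336243, -0.043823644518852234), (0.04987074062228203, 0.44355809688568115), 5.481526851654053)
95.45175938300373
tray 140 ((0.42529743909835815, -0.2446332573890686), (0.1754048615694046, 0.140324667096138), 87.88719940185547)
head 384 ((0.6180498003959656, 0.10831013321876526), 0.04009021818637848) [0.61569419 0.10792462]
dish [ 0.398 -0.001  0.043]
beaker [ 0.448 -0.447 -0.002]
amber [ 0.589 -0.391  0.114]
```

Emit:
carry_out(
  series=[
    [[3.4,-2.1,-0.5,0],[3.4,-2.1,-0.5,0],[3.4,-2.1,-0.5,0],[3.4,-2.1,-0.5,0],[3.4,-2.1,0,0]],
  ],
)

```text
time_s: 0.65
eef_pos: [0.3241, -0.3163, 0.2768]
tcp_rot: [3.141, -0.0, 0.409]
contact_force: [1.0, -0.5, 0.2]
finger_gap: 0.0856
gripper_force: 0.0
```

Emit:
carry_out(
  series=[
    [[3.4,-2.1,0,0],[3.4,-2.1,0,0],[3.4,-2.1,0,0],[3.4,-2.1,0,0],[3.4,-2.1,0,0]],
  ],
)

```text
time_s: 1.15
eef_pos: [0.4379, -0.1519, 0.2762]
tcp_rot: [-3.142, 0.0, 0.41]
contact_force: [0.6, 0.0, -0.3]
finger_gap: 0.0853
gripper_force: 0.0
```

Emit:
carry_out(
  series=[
    [[3.4,-2.1,0,0],[3.4,-2.1,0,0],[3.4,-2.1,0,0],[3.4,-2.1,0,0],[3.4,-2.1,0,0]],
  ],
)

```text
time_s: 1.65
eef_pos: [0.5519, 0.0121, 0.276]
tcp_rot: [-3.141, 0.001, 0.41]
contact_force: [1.6, -0.7, -0.1]
finger_gap: 0.0857
gripper_force: 0.0
```

Emit:
carry_out(
  series=[
    [[3.4,-2.1,0,0],[3.4,-2.1,0,0],[3.0,-2.1,0.5,0],[0,0,0.5,7],[0,0,0,7]],
  ],
)

```text
time_s: 2.15
eef_pos: [0.6164, 0.1068, 0.2644]
tcp_rot: [-3.14, 0.003, 0.171]
contact_force: [-0.0, 0.1, 0.8]
finger_gap: 0.0853
gripper_force: 0.0
```

Run:
```python
from h import *
import pickle
c=camera('wrist'); s=sense(); print({k:np.round(s[k],3) for k in ('time_s','joint_pos','eef_pos','tcp_rot','contact_force')})
pickle.dump((c,s),open('c1.pkl','wb')); save(c,'w1.png')
```

```text
{'time_s': np.float64(2.2), 'joint_pos': array([1.690e-01, 4.350e-01, 1.480e-01, 1.286e+00, 2.000e-03, 3.137e+00]), 'eef_pos': array([0.616, 0.106, 0.265]), 'tcp_rot': array([-3.14e+00,  2.00e-03,  1.74e-01]), 'contact_force': array([ 0.428, -0.321,  0.322])}
```

View pics/w1.png

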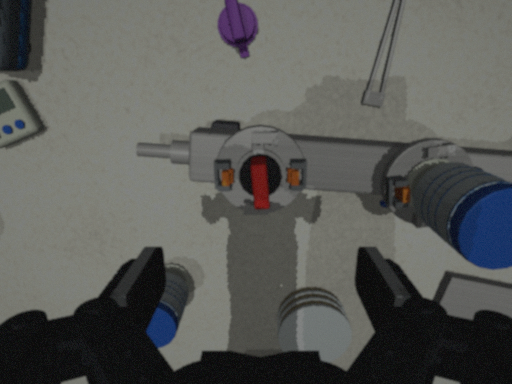

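The wrist view shows the red bar at about (261,182), with the catches at (227,177) and (295,175). The neighbouring fitted funnel is at the right. I'll measure the axis and the bar yaw.

```bash
cat >> h.py <<'E'
def comps(m,x0,y0,x1,y1,mn=20):
    w=np.zeros_like(m); w[y0:y1,x0:x1]=m[y0:y1,x0:x1]; n,l,st,ce=cv2.connectedComponentsWithStats(w.astype(np.uint8)); return [(ce[i],st[i,4],l==i) for i in range(1,n) if st[i,4]>=mn]
def hsv(c): return cv2.split(cv2.cvtColor(c['img'],cv2.COLOR_BGR2HSV))
E
python3 - <<'E'
from h import *
import pickle
c,s=pickle.load(open('c1.pkl','rb'))
print('cam',ray(c,256,192), onz(c,256,192,0))
H,S,V=hsv(c); C=cloud(c)
for p,A,m in comps((H>5)&(H<22)&(S>120)&(V>80),200,140,320,220): print('org',p.round(1),A,C[m].mean(0).round(4),C[m][:,2].max().round(3),onz(c,*p,.122).round(4))
for p,A,m in comps(((H<6)|(H>172))&(S>120),200,140,320,220):
    P=C[m]; T=P[P[:,2]>.145]; print('red',p.round(1),A,P[:,2].max(),len(T),T.mean(0).round(4))
    r=cv2.minAreaRect(T[:,:2].astype(np.float32)); print(r); e=np.linalg.svd(T[:,:2]-T[:,:2].mean(0))[2][0]; print('yaw',np.degrees(np.arctan2(*e[1::-1])))
    k=np.argwhere(m)[:,::-1]; W=np.array([onz(c,u,v,.148) for u,v in k])[:,:2]; print('outline',W.min(0),W.max(0))
# seat disc
m=(abs(C[...,2]-.104)<.004)&(np.hypot(C[...,0]-.616,C[...,1]-.108)<.06); P=C[m][:,:2].astype(np.float32); print('seat',m.sum(),cv2.minEnclosingCircle(P))
# bar edges (manifold top .07)
m=(abs(C[...,2]-.07)<.004)&(C[...,1]<.2)&(C[...,1]>-.2)&(abs(C[...,0]-.62)<.08); P=C[m][:,:2].astype(np.float32); r=cv2.minAreaRect(P); print('bar',r)
E
```

```text
cam (array([0.69433746, 0.11915969, 0.381741  ]), array([-0.32359397, -0.04079245, -0.94556641])) [0.56369715 0.1026911  0.        ]
org [227.  177.6] 157 [0.614  0.1335 0.123 ] 0.382 [0.6138 0.1335 0.122 ]
org [293.  176.8] 162 [0.6244 0.0806 0.1251] 0.382 [0.6236 0.0802 0.122 ]
red [259.6 181.8] 872 0.3817409988469871 695 [0.6199 0.1074 0.1489]
((0.6473186016082764, 0.1141834706068039), (0.09376693516969681, 0.012245248071849346), 13.481666564941406)
yaw -165.9929113212925
outline [0.60149876 0.09747106] [0.64252101 0.11720536]
seat 2783 ((0.6182834506034851, 0.10753385722637177), 0.04027818888425827)
bar ((0.6266615390777588, 0.017415985465049744), (0.05027338117361069, 0.31872859597206116), 5.551910400390625)
```

Run:
```python
from h import *
import pickle
c,s=pickle.load(open('c1.pkl','rb'))
H,S,V=hsv(c); C=cloud(c); ok=c['depth']>0
T=C[((H<6)|(H>172))&(S>120)&ok&(C[...,2]>.144)&(C[...,2]<.155)&(abs(C[...,1]-.107)<.05)]
print(len(T),T.mean(0).round(4),cv2.minAreaRect(T[:,:2].astype(np.float32)))
e=np.linalg.svd(T[:,:2]-T[:,:2].mean(0))[2][0]; print('yaw',np.degrees(np.arctan2(*e[1::-1])))
for p,A,m in comps((H>5)&(H<22)&(S>120)&(V>80)&ok,200,140,320,220):
    P=C[m]; P=P[abs(P[:,2]-.124)<.003]; print(len(P),P.mean(0).round(4),cv2.minAreaRect(P[:,:2].astype(np.float32)))
```

```text
698 [0.6196 0.1074 0.1479] ((0.6187085509300232, 0.10724326968193054), (0.03507833927869797, 0.011907272040843964), 14.699626922607422)
yaw -164.52145633710535
98 [0.6133 0.1349 0.1241] ((0.6133017539978027, 0.1349094659090042), (0.011501891538500786, 0.005136031657457352), 8.046918869018555)
110 [0.6237 0.0793 0.1241] ((0.6239753365516663, 0.07925884425640106), (0.01302871573716402, 0.0058044749312102795), 11.274285316467285)
```

Emit:
carry_out(
  series=[
    [[0.24,0,2,-5],[0,0,3,0],[0,0,3,0],[0,0,2,0],[0,0,1.0,0]],
  ],
  fingers=-0.4,
)

```text
time_s: 2.7
eef_pos: [0.6173, 0.1054, 0.1539]
tcp_rot: [-3.139, 0.004, 0.256]
contact_force: [0.3, -0.3, 0.6]
finger_gap: 0.0597
gripper_force: 0.0
```

Run:
```python
from h import *
s=sense(); print({k:np.round(s[k],4) for k in ('time_s','joint_pos','eef_pos','tcp_rot','contact_force','finger_gap')})
```

```text
{'time_s': np.float64(2.7), 'joint_pos': array([ 1.6830e-01,  4.8960e-01, -5.6400e-02,  1.0289e+00,  1.8000e-03,
        3.0538e+00]), 'eef_pos': array([0.6173, 0.1054, 0.1539]), 'tcp_rot': array([-3.1394,  0.004 ,  0.2561]), 'contact_force': array([ 0.3408, -0.296 ,  0.5501]), 'finger_gap': np.float64(0.0597)}
```

Emit:
carry_out(
  series=[
    [[0.18,-0.15,0,0],[0,0,0,0],[0,0,0,0],[0,0,0,0],[0,0,0,0]],
  ],
  fingers=1,
  grip_force=60,
)

```text
time_s: 3.2
eef_pos: [0.6214, 0.1082, 0.158]
tcp_rot: [-3.14, -0.004, 0.257]
contact_force: [-0.2, 1.0, 4.4]
finger_gap: 0.0102
gripper_force: 61.7
```

Emit:
carry_out(
  series=[
    [[0,0,0,0],[0,0,0,0],[0,0,0,0],[0,0,0,0],[0,0,0,0]],
  ],
)

```text
time_s: 3.7
eef_pos: [0.6214, 0.1082, 0.158]
tcp_rot: [-3.14, -0.004, 0.257]
contact_force: [-1.0, 1.1, 6.2]
finger_gap: 0.0103
gripper_force: 61.8
```

Emit:
carry_out(
  series=[
    [[0,-0.03,0,-7.3],[0,-0.03,0,-7.3],[0,-0.03,0,-7.3],[0,-0.03,0,-7.3],[0,-0.03,0,-7.3]],
  ],
)

```text
time_s: 4.2
eef_pos: [0.6207, 0.1092, 0.158]
tcp_rot: [3.141, -0.004, 0.899]
contact_force: [-0.4, 0.5, 5.7]
finger_gap: 0.0101
gripper_force: 61.8
```

Emit:
carry_out(
  series=[
    [[0,0,0,0],[0,0,0,0],[0,0,0,0],[0,0,0,0],[0,0,0,0]],
  ],
)

```text
time_s: 4.7
eef_pos: [0.6207, 0.1092, 0.158]
tcp_rot: [3.141, -0.004, 0.894]
contact_force: [1.1, 0.4, 6.3]
finger_gap: 0.0101
gripper_force: 61.8
```

Run:
```python
from h import *
import pickle
c=camera('wrist'); s=sense(); print({k:np.round(s[k],3) for k in ('time_s','joint_pos','eef_pos','tcp_rot','contact_force','moment','finger_gap')})
pickle.dump((c,s),open('c2.pkl','wb')); save(c,'w2.png')
```

```text
{'time_s': np.float64(4.75), 'joint_pos': array([ 1.730e-01,  4.880e-01, -4.700e-02,  1.032e+00,  2.000e-03,
        2.421e+00]), 'eef_pos': array([0.621, 0.109, 0.158]), 'tcp_rot': array([ 3.141, -0.004,  0.894]), 'contact_force': array([0.245, 0.218, 5.951]), 'moment': array([0.027, 0.004, 0.038]), 'finger_gap': np.float64(0.01)}
```

View pics/w2.png

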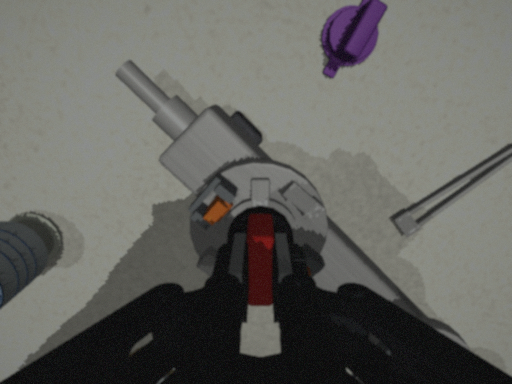

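The bar at (260,258) and the cap lug at (260,190) line up with the tool. The lug sits clear between the catch cheek at (215,210) and the bracket at (303,200), so I'll lift.

Emit:
carry_out(
  series=[
    [[0,0,-0.5,0],[0,0,-1,0],[0,0,-1,0],[0,0,-1,0],[0,0,-1,0]],
  ],
)

```text
time_s: 5.25
eef_pos: [0.6197, 0.109, 0.2024]
tcp_rot: [-3.141, -0.001, 0.893]
contact_force: [0.9, 0.0, -1.0]
finger_gap: 0.0103
gripper_force: 60.8
```

Emit:
carry_out(
  series=[
    [[0,0,-2,0],[0,0,-3,0],[0,0,-2,0],[0,0,0,0],[0,0,0,0]],
  ],
)

```text
time_s: 5.75
eef_pos: [0.6198, 0.1089, 0.2715]
tcp_rot: [-3.141, -0.002, 0.894]
contact_force: [0.4, 0.3, -0.7]
finger_gap: 0.0102
gripper_force: 60.9
```

Run:
```python
from h import *
import pickle
c=camera('scene'); w=camera('wrist'); s=sense(); print({k:np.round(s[k],3) for k in ('time_s','joint_pos','eef_pos','tcp_rot','contact_force','moment','finger_gap')})
pickle.dump((c,w,s),open('c3.pkl','wb'))
a=cv2.resize(c['img'][100:260,190:370],(540,480)); cv2.imwrite('pics/s3.png',a)
```

```text
{'time_s': np.float64(5.85), 'joint_pos': array([1.730e-01, 4.400e-01, 1.680e-01, 1.301e+00, 2.000e-03, 2.421e+00]), 'eef_pos': array([0.619, 0.109, 0.27 ]), 'tcp_rot': array([-3.139e+00,  1.000e-03,  8.940e-01]), 'contact_force': array([-1.273,  0.21 , -1.333]), 'moment': array([-0.041,  0.001,  0.007]), 'finger_gap': np.float64(0.01)}
```

View pics/s3.png

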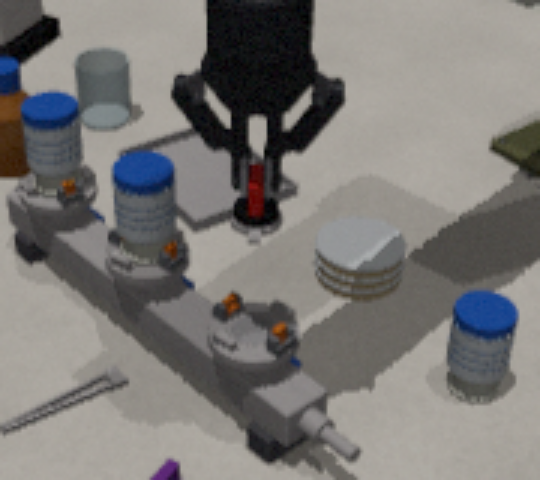

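Emit:
carry_out(
  series=[
    [[-3.97,0.69,0,0],[-3.97,0.69,0,0],[-3.97,0.69,0,0],[-3.97,0.69,0,0],[-3.97,0.69,0,0]],
  ],
)

```text
time_s: 6.35
eef_pos: [0.5202, -0.0685, 0.2694]
tcp_rot: [-3.138, 0.0, 0.894]
contact_force: [0.9, -0.6, -1.8]
finger_gap: 0.0101
gripper_force: 60.8
```

Emit:
carry_out(
  series=[
    [[-3.97,0.69,1,0],[-3.97,0.69,2,0],[-3.97,0.69,2,0],[-3.97,0.69,2,0],[-3.97,0.69,2,0]],
  ],
)

```text
time_s: 6.85
eef_pos: [0.4225, -0.2442, 0.1788]
tcp_rot: [-3.138, -0.001, 0.894]
contact_force: [-0.0, -0.5, -1.3]
finger_gap: 0.0106
gripper_force: 60.8
```

Emit:
carry_out(
  series=[
    [[0,0,3,0],[0,0,3,0],[0,0,2.5,0],[0,0,1.5,0],[0,0,0.8,0]],
  ],
)

```text
time_s: 7.35
eef_pos: [0.4223, -0.2422, 0.0701]
tcp_rot: [-3.135, -0.0, 0.893]
contact_force: [-0.3, -0.2, -1.5]
finger_gap: 0.0104
gripper_force: 60.8
```

Emit:
carry_out(
  series=[
    [[0,0,0,0],[0,0,0,0],[0,0,0,0],[0,0,0,0],[0,0,0,0]],
  ],
)

```text
time_s: 7.85
eef_pos: [0.425, -0.2436, 0.0734]
tcp_rot: [3.142, -0.001, 0.894]
contact_force: [-0.5, 0.9, -1.1]
finger_gap: 0.01
gripper_force: 60.8
```

Emit:
carry_out(
  series=[
    [[0,0,0.6,0],[0,0,0.4,0],[0,0,0.2,0],[0,0,0.1,0],[0,0,0,0]],
  ],
)

```text
time_s: 8.35
eef_pos: [0.4243, -0.2433, 0.0595]
tcp_rot: [-3.14, -0.001, 0.893]
contact_force: [-0.3, -0.6, -1.2]
finger_gap: 0.0101
gripper_force: 60.8
```

Emit:
carry_out(
  series=[
    [[0,0,0.1,0],[0,0,0.1,0],[0,0,0,0],[0,0,0,0],[0,0,0,0]],
  ],
)

```text
time_s: 8.85
eef_pos: [0.4246, -0.2434, 0.0578]
tcp_rot: [-3.14, -0.001, 0.894]
contact_force: [0.5, 0.2, -1.2]
finger_gap: 0.0101
gripper_force: 60.8
```

Emit:
carry_out(
  series=[
    [[0,0,0.1,0],[0,0,0,0],[0,0,0.1,0],[0,0,0,0],[0,0,0,0]],
  ],
)

```text
time_s: 9.35
eef_pos: [0.4246, -0.2435, 0.057]
tcp_rot: [-3.141, -0.001, 0.894]
contact_force: [-2.9, 2.2, 10.6]
finger_gap: 0.0104
gripper_force: 62.4
```

Emit:
carry_out(
  series=[
    [[0,0,-0.05,0],[0,0,0,0],[0,0,0,0],[0,0,0,0],[0,0,0,0]],
  ],
  fingers=0,
)

```text
time_s: 9.85
eef_pos: [0.4245, -0.2433, 0.0561]
tcp_rot: [-3.14, -0.001, 0.894]
contact_force: [0.1, -0.4, 0.1]
finger_gap: 0.0424
gripper_force: 0.0
```

Emit:
carry_out(
  series=[
    [[0,0,-1,0],[0,0,-3,0],[0,0,-4,0],[0,0,-4,0],[0,0,-4,0]],
  ],
  fingers=-1,
)

```text
time_s: 10.35
eef_pos: [0.4243, -0.2435, 0.2185]
tcp_rot: [-3.141, -0.001, 0.894]
contact_force: [0.2, -0.5, -0.0]
finger_gap: 0.0855
gripper_force: 0.0
```

Run:
```python
from h import *
import pickle
c=camera('scene'); t=camera('top'); w=camera('wrist'); s=sense(); print({k:np.round(s[k],4) for k in ('time_s','joint_pos','eef_pos','tcp_rot','contact_force','moment','finger_gap')})
pickle.dump((c,t,w,s),open('c4.pkl','wb')); save(w,'w4.png')
for n,i in (('scene',c),('top',t),('wrist',w)):
    H,S,V=hsv(i); C=cloud(i); ok=i['depth']>0
    m=((H<6)|(H>172))&(S>120)&ok&(np.hypot(C[...,0]-.4246,C[...,1]+.2435)<.06)&(C[...,2]<.06)
    P=C[m]; print(n,len(P)); 
    if len(P)>5: q=P[P[:,2]>P[:,2].max()-.006]; print(P[:,2].max().round(4),q.mean(0).round(4),P.mean(0).round(4))
    bl=(H>100)&(H<128)&(S>100)&ok&(np.hypot(C[...,0]-.425,C[...,1]-.195)<.06)&(C[...,2]>.085)&(C[...,2]<.11)
    P=C[bl]; 
    if len(P)>5: print('funnel',len(P),cv2.minEnclosingCircle(P[P[:,2]>.09][:,:2].astype(np.float32)),P[:,2].max())
H,S,V=hsv(t)
for p,A,m in comps((H>100)&(H<128)&(S>100),185,230,220,265): print(p,A,onz(t,*p,.094))
```

```text
{'time_s': np.float64(10.5), 'joint_pos': array([-5.2190e-01,  2.1850e-01, -2.9230e-01,  1.0537e+00,  1.4000e-03,
        1.7262e+00]), 'eef_pos': array([ 0.4266, -0.2448,  0.2199]), 'tcp_rot': array([ 3.1355e+00, -2.4000e-03,  8.9350e-01]), 'contact_force': array([ 0.3571, -0.0885, -0.9678]), 'moment': array([-0.0111, -0.0084,  0.0298]), 'finger_gap': np.float64(0.0852)}
scene 45
0.0483 [ 0.4248 -0.2434  0.046 ] [ 0.4272 -0.2408  0.0354]
funnel 264 ((0.42600536346435547, 0.19349387288093567), 0.0294355358928442) 0.09761033287159025
top 31
0.0519 [ 0.4251 -0.2427  0.0483] [ 0.4239 -0.2415  0.042 ]
funnel 198 ((0.4234769344329834, 0.19293446838855743), 0.02612217888236046) 0.10008543038556224
wrist 576
0.0492 [ 0.4229 -0.2455  0.0469] [ 0.4241 -0.2448  0.0426]
[200.35678392 246.25125628] 199 [0.42349456 0.19278626 0.094     ]
```

View pics/w4.png

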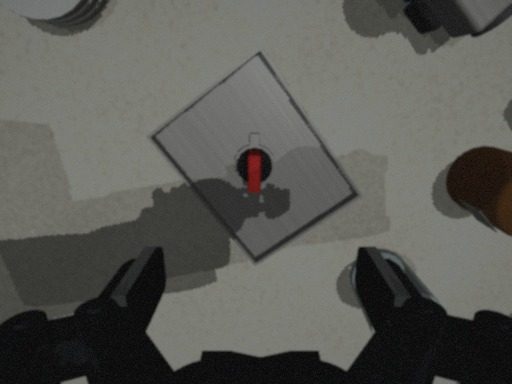

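The cap stands upright at the tray centre, with its red bar at (254,172) and the bar top at z≈0.047. Next is the funnel.

Emit:
carry_out(
  series=[
    [[3.4,-2.76,0,0],[3.4,-2.76,0,0],[3.4,-2.76,0,0],[3.4,-2.76,0,0],[3.4,-2.76,0,0]],
  ],
)

```text
time_s: 11.0
eef_pos: [0.4222, -0.0231, 0.2156]
tcp_rot: [-3.138, -0.0, 0.893]
contact_force: [0.6, 0.0, 0.2]
finger_gap: 0.0853
gripper_force: 0.0
```

Emit:
carry_out(
  series=[
    [[3.4,-2.76,0,0],[3.4,-2.76,0,0],[3.4,-2.76,0,0],[3.4,-2.76,0,0],[3.4,-2.76,0,0]],
  ],
)

```text
time_s: 11.5
eef_pos: [0.4213, 0.1957, 0.216]
tcp_rot: [-3.139, 0.001, 0.894]
contact_force: [0.2, -1.3, 0.2]
finger_gap: 0.0851
gripper_force: 0.0
```

Emit:
carry_out(
  series=[
    [[0,0,0,0],[0,0,0,0],[0,0,0,0],[0,0,0,0],[0,0,0,0]],
  ],
)

```text
time_s: 12.0
eef_pos: [0.4225, 0.193, 0.2169]
tcp_rot: [-3.14, -0.001, 0.891]
contact_force: [0.2, -0.1, -1.1]
finger_gap: 0.0851
gripper_force: 0.0
```

Run:
```python
from h import *
import pickle
w=camera('wrist'); s=sense(); print({k:np.round(s[k],4) for k in ('time_s','joint_pos','eef_pos','tcp_rot')})
H,S,V=hsv(w); C=cloud(w); ok=w['depth']>0
bl=(H>100)&(H<128)&(S>100)&ok&(np.hypot(C[...,0]-.425,C[...,1]-.195)<.06)
P=C[bl&(C[...,2]>.088)&(C[...,2]<.1)]; print(len(P),cv2.minEnclosingCircle(P[:,:2].astype(np.float32)),P[:,2].mean(),P.mean(0),P.min(0),P.max(0))
cv2.imwrite('pics/w5.png',w['img'])
```

```text
{'time_s': np.float64(12.05), 'joint_pos': array([ 4.2770e-01,  1.7920e-01, -3.5140e-01,  1.0399e+00,  1.7000e-03,
        2.6777e+00]), 'eef_pos': array([0.4226, 0.1932, 0.217 ]), 'tcp_rot': array([-3.1402e+00, -1.0000e-03,  8.9160e-01])}
3783 ((0.4256611764431, 0.19367192685604095), 0.027374044060707092) 0.09396970383605999 [0.42615608 0.19439246 0.0939697 ] [0.39852354 0.16632705 0.08806739] [0.45236643 0.22058376 0.09670784]
```

Emit:
carry_out(
  series=[
    [[0.21,0.2,1,0],[0,0,3,0],[0,0,3,0],[0,0,3,0],[0,0,2,0]],
  ],
)

```text
time_s: 12.55
eef_pos: [0.4243, 0.1939, 0.0946]
tcp_rot: [-3.139, 0.001, 0.893]
contact_force: [-0.4, -0.1, 0.1]
finger_gap: 0.0853
gripper_force: 0.0
```

Emit:
carry_out(
  series=[
    [[0,0,1.3,0],[0,0,1,0],[0,0,0,0],[0,0,0,0],[0,0,0,0]],
  ],
)

```text
time_s: 13.05
eef_pos: [0.4261, 0.1951, 0.0747]
tcp_rot: [-3.141, -0.003, 0.893]
contact_force: [-0.4, -0.3, 0.2]
finger_gap: 0.0855
gripper_force: 0.0
```

Emit:
carry_out(
  series=[
    [[0,0,0,0],[0,0,0,0],[0,0,0,0],[0,0,0,0],[0,0,0,0]],
  ],
  fingers=1,
  grip_force=60,
)

```text
time_s: 13.55
eef_pos: [0.426, 0.1952, 0.0749]
tcp_rot: [-3.141, -0.003, 0.894]
contact_force: [0.2, -0.7, 5.4]
finger_gap: 0.0549
gripper_force: 62.8
```

Emit:
carry_out(
  series=[
    [[0,0,0,0],[0,0,0,0],[0,0,0,0],[0,0,0,0],[0,0,0,0]],
  ],
)

```text
time_s: 14.05
eef_pos: [0.426, 0.1951, 0.0749]
tcp_rot: [-3.141, -0.003, 0.894]
contact_force: [-0.1, -0.7, 5.8]
finger_gap: 0.0549
gripper_force: 62.8
```

Emit:
carry_out(
  series=[
    [[0,0,-1,0],[0,0,-3,0],[0,0,-4,0],[0,0,-4,0],[0,0,-4,0]],
  ],
)

```text
time_s: 14.55
eef_pos: [0.4249, 0.1944, 0.2361]
tcp_rot: [-3.14, -0.001, 0.894]
contact_force: [0.5, 1.1, -1.4]
finger_gap: 0.0552
gripper_force: 63.5
```

Emit:
carry_out(
  series=[
    [[0.9,3.42,0,0],[0.9,3.42,0,0],[0.9,3.42,0,0],[0.9,3.42,0,0],[0.9,3.42,0,0]],
  ],
)

```text
time_s: 15.05
eef_pos: [0.5878, 0.1218, 0.2344]
tcp_rot: [-3.14, -0.001, 0.894]
contact_force: [0.5, 0.6, -0.4]
finger_gap: 0.0548
gripper_force: 63.5
```

Emit:
carry_out(
  series=[
    [[0.9,3.42,0,0],[0,0,0,0],[0,0,0,0],[0,0,0,0],[0,0,0,0]],
  ],
)

```text
time_s: 15.55
eef_pos: [0.6181, 0.1086, 0.2342]
tcp_rot: [-3.14, -0.001, 0.895]
contact_force: [-0.7, 0.2, -0.6]
finger_gap: 0.055
gripper_force: 63.7
```

Run:
```python
from h import *
import pickle
c=camera('scene'); t=camera('top'); w=camera('wrist'); s=sense(); print({k:np.round(s[k],4) for k in ('time_s','joint_pos','eef_pos','tcp_rot','contact_force','finger_gap')})
pickle.dump((c,t,w,s),open('c6.pkl','wb'))
x,y,z=s['eef_pos']
for n,i in (('scene',c),('top',t),('wrist',w)):
    H,S,V=hsv(i); C=cloud(i); ok=i['depth']>0
    bl=(H>100)&(H<128)&(S>100)&ok&(np.hypot(C[...,0]-x,C[...,1]-y)<.05)&(C[...,2]>.15)&(C[...,2]<.3)
    P=C[bl]
    if len(P)>5: print(n,len(P),P.mean(0).round(4),P.min(0).round(4),P.max(0).round(4))
a=cv2.resize(c['img'][110:260,190:390],(640,480)); b=cv2.resize(w['img'],None,fx=.5,fy=.5)
a[:192,:256]=b; cv2.imwrite('pics/s6.png',a)
```

```text
{'time_s': np.float64(15.7), 'joint_pos': array([1.7290e-01, 4.4740e-01, 8.7800e-02, 1.2111e+00, 1.9000e-03,
       2.4201e+00]), 'eef_pos': array([0.6185, 0.1086, 0.2342]), 'tcp_rot': array([-3.1403e+00, -1.4000e-03,  8.9450e-01]), 'contact_force': array([-0.3742,  0.1825, -0.6357]), 'finger_gap': np.float64(0.0549)}
scene 350 [0.6221 0.1133 0.254 ] [0.5884 0.0826 0.2404] [0.6597 0.1395 0.2999]
wrist 16189 [0.6221 0.1122 0.2528] [0.5751 0.0684 0.2145] [0.6629 0.1471 0.2981]
```

View pics/s6.png

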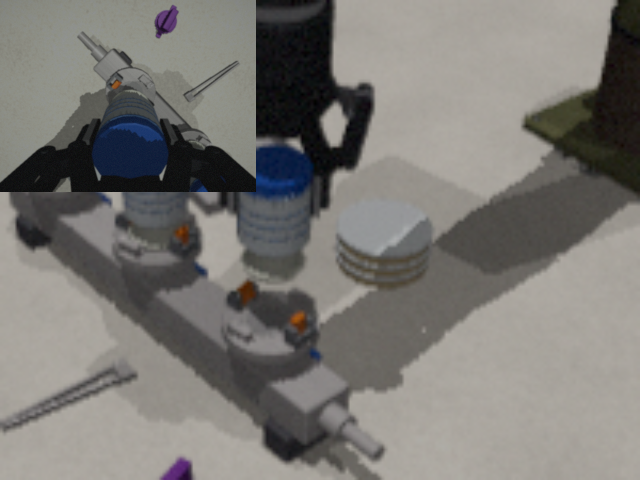

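Run:
```python
from h import *
import pickle
c,t,w,s=pickle.load(open('c6.pkl','rb')); x,y,z=s['eef_pos']
for n,i in (('scene',c),('wrist',w)):
    H,S,V=hsv(i); C=cloud(i); ok=i['depth']>0
    bl=(H>100)&(H<128)&(S>100)&ok&(np.hypot(C[...,0]-x,C[...,1]-y)<.05)
    P=C[bl&(abs(C[...,2]-.2535)<.003)]; q=cv2.convexHull(P[:,:2].astype(np.float32))[:,0]
    A=np.c_[q,np.ones(len(q))]; k=np.linalg.lstsq(2*A*[1,1,.5],(q**2).sum(1),rcond=None)[0]
    print(n,len(P),cv2.minEnclosingCircle(q),'fit',k[:2].round(4),np.sqrt(k[2]+k[0]**2+k[1]**2).round(4),np.median(P[:,2]))
# body/neck: white pts underside tilt check via scene: column centre at lid vs neck
C=cloud(w); ok=w['depth']>0; H,S,V=hsv(w)
P=C[ok&(abs(C[...,2]-.104)<.005)&(np.hypot(C[...,0]-.6187,C[...,1]-.1073)<.05)]; print('seat',len(P))
for p,A,m in comps((H>5)&(H<22)&(S>120)&(V>80)&ok,0,0,512,384): print(p,A,np.median(C[m],0).round(4))
```

```text
scene 253 ((0.6180599927902222, 0.10917314887046814), 0.02821797877550125) fit [0.6182 0.1093] 0.0271 0.25340773461997457
wrist 14040 ((0.6148031949996948, 0.11475323140621185), 0.03613722696900368) fit [0.6161 0.1103] 0.0286 0.25327028139576935
seat 3349
[232.10050251 169.10050251] 199 [0.6139 0.1344 0.1236]
```

Emit:
carry_out(
  series=[
    [[0,0.11,0,0],[0,0,1,0],[0,0,1,0],[0,0,0.8,0],[0,0,0.4,0]],
  ],
)

```text
time_s: 16.2
eef_pos: [0.6191, 0.1073, 0.1999]
tcp_rot: [-3.138, 0.001, 0.894]
contact_force: [-0.7, -0.3, -0.5]
finger_gap: 0.055
gripper_force: 63.7
```

Emit:
carry_out(
  series=[
    [[0,0,0.3,0],[0,0,0.2,0],[0,0,0.2,0],[0,0,0,0],[0,0,0,0]],
  ],
)

```text
time_s: 16.7
eef_pos: [0.6202, 0.1075, 0.1951]
tcp_rot: [-3.141, -0.002, 0.894]
contact_force: [-0.3, 0.0, -0.4]
finger_gap: 0.0545
gripper_force: 63.7
```

Emit:
carry_out(
  series=[
    [[0,-0.08,0,0],[0,0,0.2,0],[0,0,0.2,0],[0,0,0.1,0],[0,0,0,0]],
  ],
)

```text
time_s: 17.2
eef_pos: [0.6193, 0.1083, 0.1897]
tcp_rot: [-3.14, -0.002, 0.894]
contact_force: [-0.5, 0.5, -0.6]
finger_gap: 0.0552
gripper_force: 63.7
```

Emit:
carry_out(
  series=[
    [[0,0,0.1,0],[0,0,0.1,0],[0,0,0.1,0],[0,0,0,0],[0,0,0,0]],
  ],
)

```text
time_s: 17.7
eef_pos: [0.6198, 0.1084, 0.1876]
tcp_rot: [-3.141, -0.003, 0.894]
contact_force: [-0.7, 2.4, 4.7]
finger_gap: 0.0547
gripper_force: 64.0
```

Emit:
carry_out(
  series=[
    [[0,0,0.1,0],[0,0,0.1,0],[0,0,0.1,0],[0,0,0,0],[0,0,0,0]],
  ],
)

```text
time_s: 18.2
eef_pos: [0.6201, 0.1081, 0.1841]
tcp_rot: [-3.141, -0.002, 0.894]
contact_force: [1.4, 1.5, 2.9]
finger_gap: 0.055
gripper_force: 64.0
```

Emit:
carry_out(
  series=[
    [[0,0,0.1,0],[0,0,0.1,0],[0,0,0,0],[0,0,0,0],[0,0,0,0]],
  ],
)

```text
time_s: 18.7
eef_pos: [0.6176, 0.1072, 0.1797]
tcp_rot: [-3.137, 0.003, 0.893]
contact_force: [-1.2, -1.6, -8.7]
finger_gap: 0.0551
gripper_force: 64.7
```

Emit:
carry_out(
  series=[
    [[0,0,0.1,0],[0,0,0.1,0],[0,0,0.1,0],[0,0,0.1,0],[0,0,0,0]],
  ],
)

```text
time_s: 19.2
eef_pos: [0.6202, 0.1082, 0.179]
tcp_rot: [3.141, -0.003, 0.894]
contact_force: [-0.4, 1.0, 2.2]
finger_gap: 0.055
gripper_force: 65.2
```

Emit:
carry_out(
  series=[
    [[0,0,0.1,0],[0,0,0.1,0],[0,0,0.1,0],[0,0,0,0],[0,0,0,0]],
  ],
)

```text
time_s: 19.7
eef_pos: [0.6203, 0.1084, 0.1789]
tcp_rot: [3.14, -0.005, 0.894]
contact_force: [-5.0, -0.5, 15.8]
finger_gap: 0.0549
gripper_force: 66.6
```

Emit:
carry_out(
  series=[
    [[0,0,0,0],[0,0,0,0],[0,0,0,0],[0,0,0,0],[0,0,0,0]],
  ],
)

```text
time_s: 20.2
eef_pos: [0.6203, 0.1083, 0.1789]
tcp_rot: [3.14, -0.005, 0.894]
contact_force: [-5.2, -1.3, 17.1]
finger_gap: 0.0549
gripper_force: 66.6
```

Emit:
carry_out(
  series=[
    [[0,0,0.1,0],[0,0,0,0],[0,0,0,0],[0,0,0,0],[0,0,0,0]],
  ],
)

```text
time_s: 20.7
eef_pos: [0.6203, 0.1084, 0.1789]
tcp_rot: [3.14, -0.006, 0.894]
contact_force: [-6.5, -0.8, 20.8]
finger_gap: 0.0545
gripper_force: 67.0
```

Run:
```python
from h import *
c=camera('scene'); w=camera('wrist')
H,S,V=hsv(c); C=cloud(c); ok=c['depth']>0
P=C[(H>100)&(H<128)&(S>100)&ok&(np.hypot(C[...,0]-.619,C[...,1]-.108)<.045)&(C[...,2]>.15)]
print('lid top',np.median(P[P[:,2]>.19][:,2]))
for i in (c,w):
    H,S,V=hsv(i); D=cloud(i)
    for p,A,m in comps((H>5)&(H<22)&(S>120)&(V>80)&(i['depth']>0)&(np.hypot(D[...,0]-.619,D[...,1]-.108)<.05),0,0,512,384,5): print(p.round(1),A,np.median(D[m],0).round(4))
a=cv2.resize(c['img'][120:250,170:340],(680,520),interpolation=cv2.INTER_CUBIC); cv2.imwrite('pics/s7.png',a)
```

```text
lid top 0.1983953048127175
[282.7 209.8] 17 [0.6133 0.1378 0.1226]
[219.4 196.4] 251 [0.6138 0.1351 0.1239]
```

View pics/s7.png

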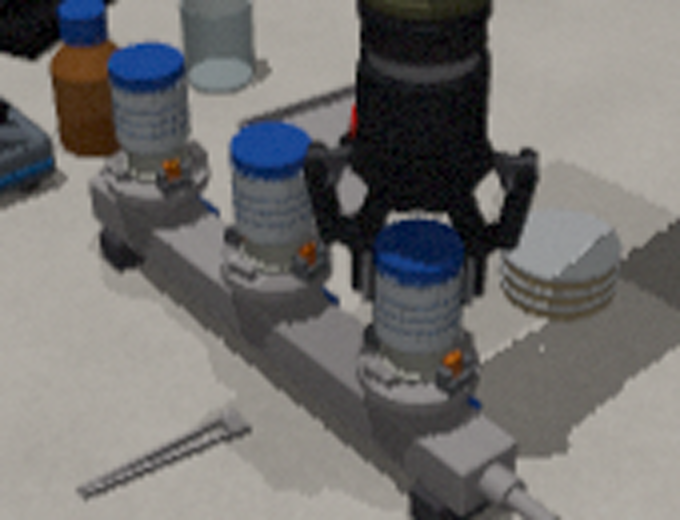

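The funnel at (418,300) sits upright at the same height as its neighbours, with its lid top at 0.198 m as expected. The visible catch at (455,362) is back at rest and the push is about 21 N, so I'm handing in.

```bash
python3 -c "
from workcell import *
print(sign_off())"
```

```text
the job is handed in; nothing more can be done
None
```

The cap stands upright and released in the steel tray, the funnel is snapped home on the station and still pressed down with about 21 N, and the job is handed in; I saw only the +y catch back at rest, as the -y one was out of view, and no verdict was returned.

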